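Hang the graphite paddle on its spring hook

TASK

Draw the small graphite paddle out of its wooden block, carry it in from the front between the tools already on the rack, and hang it upright on the empty two-pronged hook: push its guard back against the hook's sprung tongue, lower it fully home into the dip and let go, so that the tongue holds it. How far the hook stands out is not known exactly, so feel for it; work gently (never more than 40 N between paddle and hook) and do not knock the neighbouring tools.

Things in the scene. Friction and masses are not known exactly. Their poses are not given: they have to be found in the camera images.
- paddle: The paddle to hang, 0.2 to 0.33 kg, upright. Origin: centre of the underside of its steel guard, a plate 28 (x) x 38 (y) x 8 mm (z 0 to +8); z points up. Above it a square wooden handle (z +8 to +83); below it a steel rod of 8 mm diameter, then a dark graphite blade 10 (x) x 50 (y) x 60 mm, z -135 to -75. A half turn about z makes no difference to hanging it.
- paddle_grip (a point): Where to grip the paddle: middle of its handle, 50 mm above the paddle's origin. The handle is 22 x 22 mm with flat faces square to the paddle's x and y; its end is 33 mm higher.
- stand: Wooden block in which the paddle stands: 50 (x) x 80 (y) x 40 mm high, fixed, axes parallel to the paddle's. Origin at the centre of its underside. The blade stands in a slot 12 x 52 mm, floor 10 mm above the table: lifting the paddle 40 mm clears the block.
- bracket: The empty place: grey bracket 35 x 44 x 40 mm on the rack's rail, fixed. Origin: middle of its front face in y, at the height of the prong tops (175 mm above the table). x points into the rack, away from where tools come in, y along the rail, z up. Its hook of two steel prongs stands out to -x. Neighbouring places are 70 mm to either side.
- prong_line (a point): Mean place of the dip's front wall, at bracket x = -70 mm, prong-top height; moves with the bracket only. Prongs: 10 mm wide, 16 mm gap centred on bracket y = 0; level front part 40 mm long, then a step (the wall) down 9 mm to the dip's floor. The hook is clamped firmly at an unknown depth: the real wall lies up to 20 mm either way along bracket x.
- tongue_mid (a point): Mean place of the sprung tongue's face: 22 mm behind (+x of) the wall, too near for the 28 mm guard; it shifts with the real hook (up to 20 mm either way). Steel plate 34 mm wide, from 8.5 mm below to 16 mm above the prong tops. Pushed to +x it slides back up to 12 mm: 2 N to start, 4.4 N at 6 mm (guard then just fits), 6.8 N at the end stop. Its grip on the guard resists lowering by some N.
- rack: Wooden rack, fixed: rail 350 mm long on two posts, top 187 mm above the table. Origin on the table below the middle of the rail's front face; axes as the bracket's. Brackets at y = -105, -35, 35, 105 mm, their front faces 35 mm in front (-x) of the rail; the empty one is one of the middle two. Flat feet 12 mm high under the ends only.
- wide_paddle: Bystander hanging on the rack: wide graphite paddle, blade 64 (y) x 62 mm, handle 18 mm square reaching 68 mm above its origin. Origin: centre of the underside of its guard, z up; lowest point 132 mm below.
- disc_press: Bystander hanging on the rack: upright graphite disc of 62 mm diameter on a rod, handle 18 mm square reaching 62 mm above its origin. Origin: centre of the underside of its guard, z up; lowest point 126 mm below.
- bar_press: Bystander hanging on the rack: brass bar 60 (y) x 18 x 24 mm on a rod, handle 18 mm square reaching 66 mm above its origin. Origin: centre of the underside of its guard, z up; lowest point 119 mm below.
Mind the look-alikes: they are no part of the job. What is shaped like the paddle but purple or white is not meant.

How it is judged:
By the outcome, as a careful person would: the job done as asked, in the order asked, and still so for the second after the job is handed in, with the robot touching nothing.
It also fails if it takes over 53 s, if anything falls off the work surface, if the arm or the gripper's body presses on something with over 40 N, if the wrist force passes 120 N, or if a joint passes its speed limit or range.

ROBOT

A 6-joint arm with a two-finger parallel gripper is mounted at the origin on the work surface. World frame = base frame: x ahead of the robot, y to its left, z up, the work surface at z = 0. Lengths are in m, angles in rad, forces in N, time in s.
With the tool pointing down it reaches from about 0.225 to 0.875 m from the base axis. Payload 3.4 kg.
Tool frame: the origin (TCP) lies between the finger pads; the fingertips stand 17 mm ahead of it and the grasp point (between the pads) lies 2 mm behind it; y points along the fingers, z is the direction in which the jaws open and shut, and the axes are right-handed (so a half turn about y gives the same grasp; the last joint's range is limited). The gripper opens to 85 mm and grips with 20 to 120 N. Pads are 22 mm wide; open, the fingers measure 114 mm over their backs; the gripper's body (76 mm by 85 mm) begins 54 mm behind the grasp point. The pads swing forward as they close: fully open they stand 13 mm farther back than shut.
Start: joints at [-1.321, 0.276, 1.505, -0, 1.361, -0.121], TCP at [0.208, -0.536, 0.248] pointing down, gripper open.
Joint ranges: [-2.89, 2.89], [-0.75, 2.08], [0.22, 2.7], [-1.18, 4.32], [0.11, 2.71], [-2.7, 2.7]. Speed limits (rad/s): [2.57, 2.57, 3.14, 3.14, 3.14, 3.14].

INTERFACE

Orientations are given as a unit quaternion [w, x, y, z].
In Python, from rig import manip, get_image, camera_model, sign_off, spot_in, silhouettes, spot_point gives the robot as it stands.
- The arm moves only by the tool jog_arm, never from a script. Its argument "targets" is a list of rows, each a list of 3 entries, a list of its own where there are three numbers: the finger opening in m, from 0 to 0.0854, then the shift along the world's x, y, z in m, then the turn about the world's z in rad. In form: [[claw, [x, y, z], spin], ...]. A call has 1 to 10 rows; each row shifts and turns the commanded pose from where the row before left it; what a row does not reach is not made up. A row lasts 1/8 s, in which the tool goes at most 62.5 mm and 10.7 degrees, less where a joint would pass 70% of its speed; a pose out of reach is approached as far as the arm can. A call with a gripper value outside its range is refused whole. The fingers move at their own pace and stop on an object; "force" is the grip in N (left out, the last holds). Time passes only in rows, so rows that do not move let the fingers close. It gives the time, the measured TCP pose, the force and the opening at its end, in the units of the state.
- manip.get_state(): the state, without advancing time (a new reading comes with each control period).
- get_image(name): name is "side" or "top"; returns (picture, depth): 420x560x3 uint8, red, green, blue; 420x560 float32, m along the optical axis (not along the pixel's ray), 0 where there is no reading.
- camera_model(name): a dict with "mtx" (3x3 intrinsics, pixels), "distortion" ([k1, k2, p1, p2, k3] as OpenCV has them; the pictures are not rectified), "world_from_camera" (4x4, takes a point from camera to world coordinates). Camera axes: x right, y up, looking along -z (the intrinsics and any distortion apply to the point x, -y, -z); pixel columns grow to the right and rows downward; lengths in m; the calibration is good to about 2 mm. A picture is of the moment at which its call begins. camera_model takes no time and is no camera call.
- sign_off(): hands the job in, once; it reports no verdict.
Trained networks look in the newest picture that a camera, given by its name, has taken for a name from the list of things; names that differ only in an ending like _2 or _b are one class to them, and where a whole thing is asked for, a point or a joint stands for the part that bears it (a point fixed in the world has none). Each returns a list of dicts, best first, with "score" (0 to 1); they miss things now and then, are a little off and sometimes report something else, mostly with a low value. They report only what shows in the picture. A call takes as long as a camera call. They do not tell look-alikes from the thing itself.
- spot_in(name, camera): "position" ([column, row] in pixels, amid what is visible of it).
- silhouettes(name, camera): "mask" (420x560 bool, what is visible of it) and "position" ([column, row] in pixels, amid what is visible of it).
- spot_point(name, camera): "position" ([column, row] in pixels: a listed point, or the origin of a listed thing).
The state is a dict: "clock": time; "qpos": joint angles; "qd": joint speeds; "effort": joint torques, N m; "position": TCP position; "ee_rot": TCP orientation; "contact_force": force on the tool from outside, world axes, zero at the start; "moment": the same for the moment, N m; "width": finger opening in m.
Only numpy, scipy, OpenCV 4.12 (cv2) and the standard library are available. Lean on these libraries where they do the work, as an engineer would, in place of code of your own. Each camera call takes 0.05 s, during which the arm holds its last target.

## Working session

There is one attempt and no reset: what is moved stays moved. The work goes in short steps, Python scripts to look and compute and a tool call to move; the robot and the scene stay as the last step left them, time stands still between calls to the robot, and variables do not carry over. Pictures are saved under pics/ and viewed, and the job is handed in when it is done.

Besides the shell and the picture viewer there is one more tool, called after "Emit:" in YAML: its name, and indented under it one key for each argument. jog_arm: Moves the arm, as the interface text tells. Its arguments: {"type":"object","properties":{"targets":{"type":"array","items":{"type":"array"}},"force":{"type":"number"}},"required":["targets"]}

```bash
mkdir -p pics; ls; cat > h.py <<'E'
import numpy as np, cv2
from rig import manip, get_image, camera_model, sign_off, spot_in, silhouettes, spot_point
def save(n,img): cv2.imwrite('pics/'+n,cv2.cvtColor(img,cv2.COLOR_RGB2BGR))
def ray(cam,px):
    m=camera_model(cam);K=np.array(m['mtx']);d=np.array(m['distortion']);T=np.array(m['world_from_camera'])
    p=cv2.undistortPoints(np.array(px,float).reshape(-1,1,2),K,d).reshape(-1,2)
    return p,T
def to_world(cam,px,depth):
    p,T=ray(cam,px); depth=np.asarray(depth,float).reshape(-1)
    c=np.stack([p[:,0]*depth,-p[:,1]*depth,-depth,np.ones_like(depth)],1)
    return (c@T.T)[:,:3]
def at_z(cam,px,z):
    p,T=ray(cam,px);o=T[:3,3];dirs=np.stack([p[:,0],-p[:,1],-np.ones(len(p))],1)@T[:3,:3].T
    return o+dirs*((z-o[2])/dirs[:,2])[:,None]
def cloud(cam,depth):
    v,u=np.mgrid[0:420,0:560]
    return to_world(cam,np.stack([u.ravel(),v.ravel()],1),depth.ravel()).reshape(420,560,3)
def proj(cam,P):
    m=camera_model(cam);K=np.array(m['mtx']);d=np.array(m['distortion']);T=np.linalg.inv(np.array(m['world_from_camera']))
    c=np.c_[np.atleast_2d(P),np.ones(len(np.atleast_2d(P)))]@T.T
    q=np.stack([c[:,0],-c[:,1],-c[:,2]],1)
    return cv2.projectPoints(q,np.zeros(3),np.zeros(3),K,d)[0].reshape(-1,2)
E
python3 - <<'E'
from h import *
np.set_printoptions(precision=4,suppress=True)
print(manip.get_state())
for c in ['side','top']:
    im,d=get_image(c); save(c+'0.png',im); np.save(c+'0.npy',d); np.save(c+'0im.npy',im)
    print(c,camera_model(c))
    for n in ['paddle','paddle_grip','stand','bracket','prong_line','tongue_mid','rack','wide_paddle','disc_press','bar_press']:
        r=spot_point(n,c); print(n,[(np.round(x['position'],1),round(x['score'],2)) for x in r])
E
```

```text
pics
{'clock': 0.0, 'qpos': array([-1.321 ,  0.2766,  1.5062,  0.    ,  1.3607, -0.121 ]), 'qd': array([-0.0015,  0.001 , -0.0002,  0.0012,  0.0002, -0.0001]), 'effort': array([  0.0004, -41.6773, -24.5802,  -0.0002,   0.0108,   0.    ]), 'position': array([ 0.2082, -0.5354,  0.2474]), 'ee_rot': array([ 0.1303, -0.1304,  0.6956, -0.6943]), 'contact_force': array([-0.883 , -0.2517,  0.1619]), 'moment': array([-0.0428,  0.0013, -0.0137]), 'width': 0.08554719132775176}
side {'mtx': array([[423.5655,   0.    , 274.7136],
       [  0.    , 423.5655, 211.6002],
       [  0.    ,   0.    ,   1.    ]]), 'distortion': array([0.0127, 0.    , 0.    , 0.    , 0.    ]), 'world_from_camera': array([[-0.7419,  0.396 , -0.5411,  0.0473],
       [-0.6705, -0.4359,  0.6003,  0.5681],
       [ 0.0019,  0.8082,  0.5889,  0.665 ],
       [ 0.    ,  0.    ,  0.    ,  1.    ]])}
paddle [(array([231.6, 281.2]), 0.93), (array([275.3, 313.8]), 0.83), (array([200.7, 257.6]), 0.75)]
paddle_grip [(array([196.5, 237.1]), 0.88), (array([230.6, 256.9]), 0.73), (array([274.9, 297.8]), 0.66)]
stand [(array([232.3, 33
[... 663 characters left out ...]
0.0342],
       [-0.0033,  0.0561,  0.9984,  1.1947],
       [ 0.    ,  0.    ,  0.    ,  1.    ]])}
paddle [(array([184.7, 254.3]), 0.83), (array([186. , 299.6]), 0.63), (array([190.7, 215.3]), 0.53)]
paddle_grip [(array([179.6, 302.4]), 0.79), (array([184.7, 208.5]), 0.71), (array([178.5, 253.7]), 0.55)]
stand [(array([191.5, 256.3]), 0.86), (array([359.8, 200.4]), 0.61)]
bracket [(array([299.2, 169.5]), 0.56)]
prong_line [(array([298. , 204.9]), 0.7)]
tongue_mid [(array([300.7, 194.5]), 0.68)]
rack []
wide_paddle [(array([359.3, 201.9]), 0.83)]
disc_press [(array([329.5, 192.3]), 0.78), (array([359.3, 200.9]), 0.53), (array([300.9, 169.2]), 0.36)]
bar_press [(array([262.9, 196. ]), 0.74)]
```

View pics/side0.png

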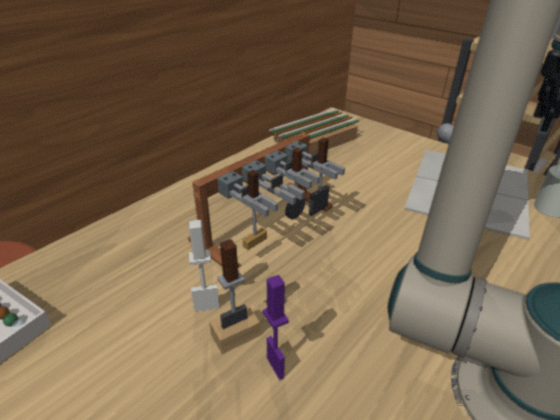

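View pics/top0.png

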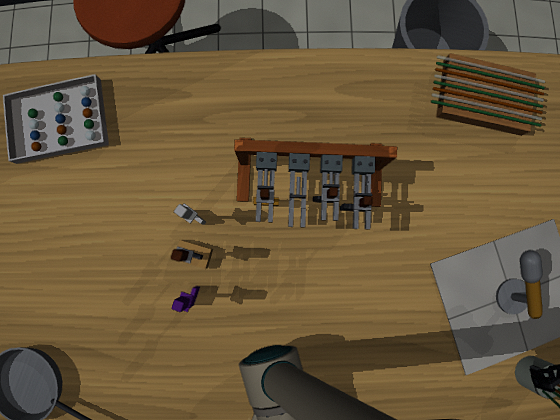

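Candidates for the paddle in the side view: white (200,258), purple (275,314), and brown-handled with a dark blade in the wooden block (231,281). The last one fits, being graphite and standing in the block. The empty hook is second from the left in the top view (299,170..225). I'll check both in crops and measure them.

```bash
python3 - <<'E'
from h import *
np.set_printoptions(precision=4,suppress=True)
s=np.load('side0im.npy');t=np.load('top0im.npy')
a=cv2.resize(s[225:355,175:305],(400,400),interpolation=cv2.INTER_CUBIC)
b=cv2.resize(t[130:330,165:415][:, :],(0,0),fx=1.6,fy=2) if 0 else cv2.resize(t[235:275,165:215],(400,320),interpolation=cv2.INTER_CUBIC)
b=np.vstack([b,np.zeros((80,400,3),np.uint8)])
save('crop1.png',np.hstack([a,b]))
c=cv2.resize(t[135:235,230:400],(800,470),interpolation=cv2.INTER_CUBIC); save('crop2.png',c)
C=cloud('top',np.load('top0.npy')); S=cloud('side',np.load('side0.npy'))
for n,CC in (('top',C),('side',S)):
    print(n,'valid',np.isfinite(CC).all(), (np.load(n+'0.npy')>0).mean())
print(C[200:240:10,250:400:50,2])
E
```

```text
top valid True 0.9958248299319727
side valid True 0.9961224489795918
[[ 0.0043  0.0038 -0.0023]
 [ 0.0023  0.0009  0.0547]
 [-0.0006 -0.0018 -0.0005]
 [-0.0001  0.0023 -0.0017]]
```

View pics/crop1.png

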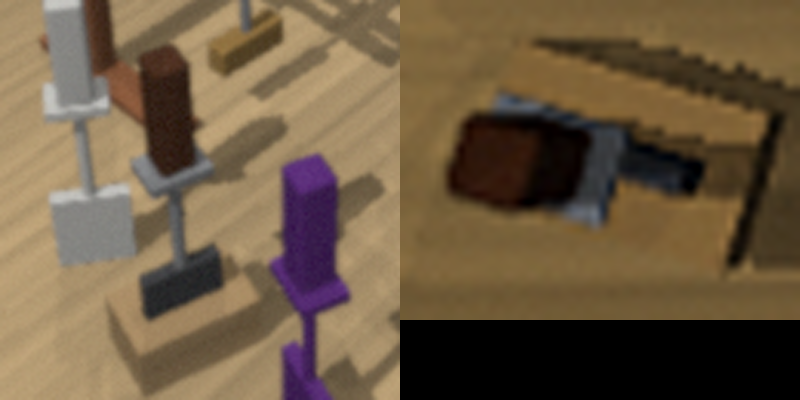

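View pics/crop2.png

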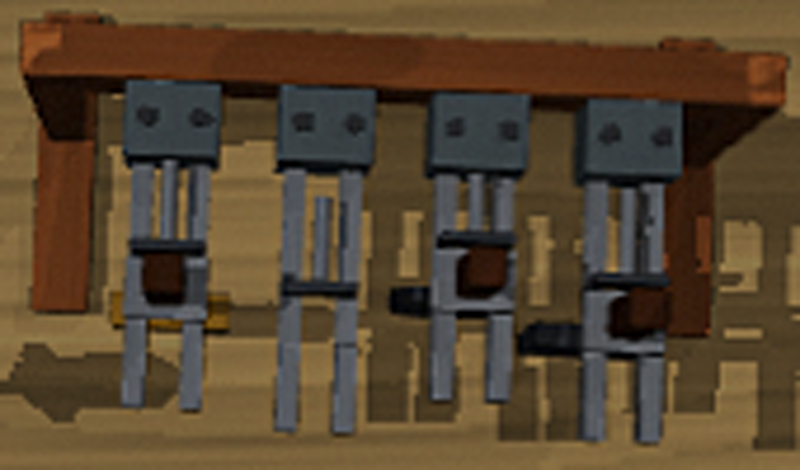

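```bash
python3 - <<'E'
from h import *
np.set_printoptions(precision=4,suppress=True)
from scipy.spatial.transform import Rotation as R
q=manip.get_state()['ee_rot'];print('tool axes\n',R.from_quat(np.r_[q[1:],q[0]]).as_matrix())
s=np.load('side0im.npy');t=np.load('top0im.npy')
C=cloud('top',np.load('top0.npy')); S=cloud('side',np.load('side0.npy'))
def rect(P,name):
    r=cv2.minAreaRect(P[:,:2].astype(np.float32)*1000); print(name,len(P),'c',np.round(r[0],1),'size',np.round(r[1],1),'ang',round(r[2],2))
    return r
# rail top
for nm,CC in(('top',C),('side',S)):
    im=t if nm=='top' else s
    hsv=cv2.cvtColor(im,cv2.COLOR_RGB2HSV)
    print(nm)
    if nm=='top':
        reg=np.zeros((420,560),bool);reg[130:235,225:405]=1
    else:
        reg=np.zeros((420,560),bool);reg[125:260,180:360]=1
    m=reg&(abs(CC[...,2]-.187)<.012)&(hsv[...,1]>110)&(hsv[...,0]<14)
    P=CC[m]; 
    P=P[P[:,0]>np.percentile(P[:,0],50)-.03]
    rect(P,'rail'); print(np.median(P[:,2]))
for n in ['paddle','stand','bracket','wide_paddle','disc_press','bar_press','rack']:
  for nm,CC in(('top',C),('side',S)):
    for x in silhouettes(n,nm):
        P=CC[x['mask']]; P=P[np.abs(P).max(1)<1.5]
        print(n,nm,round(x['score'],2),np.round(x['position']),x['mask'].sum(),'lo',np.percentile(P,3,0),'hi',np.percentile(P,97,0))
        np.save(f'm_{n}_{nm}_{int(x["position"][0])}.npy',x['mask'])
E
```

```text
tool axes
 [[-0.932   0.      0.3623]
 [-0.3623 -0.0001 -0.932 ]
 [-0.     -1.      0.0001]]
top
rail 1865 c [668.  -54.9] size [348.3  26. ] ang 86.35
0.1878033587600869
side
rail 882 c [667.3 -52.7] size [348.1  26.7] ang 86.87
0.1868040218194139
paddle top 0.74 [188. 298.] 400 lo [0.3257 0.2233 0.0102] hi [0.3672 0.2465 0.2216]
paddle top 0.74 [188. 216.] 329 lo [0.5206 0.2093 0.0022] hi [0.554  0.2396 0.2221]
paddle top 0.69 [186. 254.] 301 lo [0.4328 0.2132 0.0605] hi [0.4593 0.2448 0.2318]
paddle side 0.66 [278. 313.] 1508 lo [0.3208 0.2315 0.01  ] hi [0.3643 0.2524 0.2181]
paddle side 0.64 [200. 266.] 1442 lo [0.5208 0.2115 0.0012] hi [0.5551 0.2502 0.2177]
paddle side 0.56 [228. 279.] 1450 lo [0.4329 0.1495 0.0004] hi [0.547  0.2596 0.2281]
stand top 0.97 [198. 250.] 424 lo [0.4175 0.1953 0.0129] hi [0.4763 0.2644 0.0455]
stand side 0.74 [236. 332.] 1203 lo [0.413  0.2039 0.0028] hi [0.4733 0.2799 0.0419]
stand side 0.2 [219. 189.] 2143 lo [ 0.5634 -0.2217  0.0082] hi [0.6858 0.1264 0.1885]
bracket top 0.63 [301. 181.] 970 lo [ 0.5071 -0.0358  0.1635] hi [0.6545 0.0039 0.1919
[... 206 characters left out ...]
1 [321. 187.] 862 lo [ 0.5397 -0.2745  0.0347] hi [ 0.6126 -0.1209  0.2324]
disc_press top 0.53 [328. 196.] 297 lo [ 0.5571 -0.1032  0.0659] hi [ 0.5812 -0.059   0.2306]
disc_press side 0.65 [296. 176.] 574 lo [ 0.5591 -0.1082  0.0455] hi [ 0.579  -0.0544  0.2272]
bar_press top 0.6 [262. 198.] 318 lo [0.5558 0.0292 0.0628] hi [0.5807 0.0811 0.2349]
bar_press side 0.61 [235. 332.] 1248 lo [0.4128 0.2023 0.0018] hi [0.4749 0.2801 0.0419]
bar_press side 0.58 [252. 201.] 798 lo [0.5569 0.0322 0.0511] hi [0.5778 0.0856 0.2317]
rack top 0.98 [309. 152.] 3283 lo [ 0.5767 -0.227   0.0086] hi [0.6881 0.1224 0.1908]
rack side 0.79 [213. 188.] 2030 lo [ 0.6242 -0.2171  0.0094] hi [0.6879 0.1223 0.1885]
```

```bash
python3 - <<'E'
from h import *
np.set_printoptions(precision=4,suppress=True)
s=np.load('side0im.npy');t=np.load('top0im.npy')
C=cloud('top',np.load('top0.npy')); S=cloud('side',np.load('side0.npy'))
def rect(P,name):
    r=cv2.minAreaRect(P[:,:2].astype(np.float32)*1000); print(name,len(P),'c',np.round(r[0],1),'size',np.round(r[1],1),'ang',round(r[2],2), 'mean',P.mean(0))
box=lambda CC,lo,hi:CC[((CC>lo)&(CC<hi)).all(-1)]
for nm,CC in(('top',C),('side',S)):
    print(nm)
    rect(box(CC,[.40,.15,.22],[.49,.30,.24]),'handle top')
    rect(box(CC,[.40,.15,.032],[.49,.30,.05]),'stand top')
    rect(box(CC,[.49,.15,.212],[.60,.30,.24]),'white top')
    rect(box(CC,[.30,.15,.212],[.40,.30,.24]),'purple top')
    P=box(CC,[.40,.15,.1],[.49,.30,.24]); print(P.min(0),P.max(0))
    yaw=np.radians(-3.4);c,sn=np.cos(yaw),np.sin(yaw);Rm=np.array([[c,-sn],[sn,c]])
    O=np.array([.6222,-.0162])
    m=((CC>[.45,-.07,.16])&(CC<[.66,.04,.2])).all(-1)
    P=CC[m].copy();P[:,:2]=(P[:,:2]-O)@Rm
    for a in np.arange(-.13,.04,.01):
        Q=P[(P[:,0]>=a)&(P[:,0]<a+.01)&(abs(P[:,1])<.03)]
        if len(Q)>3:print(round(a,3),len(Q),'y',np.percentile(Q[:,1],[2,98]),Q[:,1].mean(),'z',np.percentile(Q[:,2],[5,50,95]))
    Q=P[abs(P[:,1])<.03];print('x range',Q[:,0].min(),Q[:,0].max())
    Q=P[(abs(P[:,1])<.03)&(P[:,2]>.183)&(P[:,0]<-.01)];print('tongue',np.percentile(Q,[5,50,95],axis=0))
E
```

```text
top
handle top 114 c [446.5 236.1] size [20.4 21.4] ang 70.89 mean [0.4466 0.2352 0.2282]
stand top 429 c [446.5 237.3] size [81.9 50.4] ang 72.96 mean [0.4478 0.2261 0.0415]
white top 117 c [538.4 230. ] size [22.7 21.9] ang 51.5 mean [0.5382 0.2296 0.2187]
purple top 120 c [344.1 237.8] size [22.3 22.7] ang 68.73 mean [0.3443 0.237  0.2189]
[0.4285 0.2153 0.1463] [0.4637 0.2524 0.2325]
-0.13 4 y [-0.0178 -0.0121] -0.015001654593942789 z [0.1603 0.1618 0.1687]
-0.12 44 y [-0.0195  0.015 ] -0.002225441684866347 z [0.1725 0.1761 0.1793]
-0.11 47 y [-0.0193  0.0151] -0.0013653093999244615 z [0.1736 0.1765 0.1791]
-0.1 45 y [-0.0188  0.0154] -0.0031453604359661263 z [0.172  0.1755 0.1782]
-0.09 46 y [-0.0185  0.0158] -0.00021063596249083975 z [0.1732 0.1757 0.1784]
-0.08 44 y [-0.0187  0.0159] -0.002597626984117391 z [0.1641 0.1675 0.1695]
-0.07 48 y [-0.0183  0.0162] -0.0010914482304297 z [0.164  0.1665 0.1691]
-0.06 67 y [-0.0182  0.0149] -0.001130529224383897 z [0.1657 0.19   0.1934]
-0.05 58 y [-0.0197  0.0148] -0.0034378649535932245 z [0.1641 0.1677 0.1815]
-0.04 58 y [-0.0195  0.0
[... 1827 characters left out ...]
600538486204 z [0.1614 0.1664 0.1799]
-0.03 35 y [-0.0118  0.017 ] 0.0059490854715653135 z [0.1615 0.1662 0.179 ]
-0.02 24 y [-0.0135  0.0174] 0.0041574002244977445 z [0.1607 0.1669 0.1799]
-0.01 16 y [-0.0185  0.0085] -0.004855011685385373 z [0.1603 0.1666 0.1852]
-0.0 100 y [-0.0215  0.0121] -0.007261533919010762 z [0.1646 0.1818 0.1879]
0.01 57 y [-0.0182  0.0216] 0.003917696600836804 z [0.1774 0.1872 0.1905]
0.02 68 y [-0.0217  0.0223] 0.009787137065143005 z [0.1624 0.1863 0.1892]
0.03 60 y [-0.0283  0.0276] 0.006229726250776098 z [0.1654 0.1861 0.1884]
x range -0.12181766373925368 0.0391207212907736
tongue [[-0.0595 -0.0154  0.1836]
 [-0.0576  0.0015  0.1885]
 [-0.0542  0.0148  0.1922]]
```

The paddle's handle top is at world (0.446, 0.237, 0.228), yaw about -17.5°. The empty bracket's origin is about (0.622, -0.016), yaw -3.4°. The vision estimate puts the dip's wall about 80 mm out and the tongue at -58 mm. I'm moving to above the handle.

Emit:
jog_arm:
  targets:
    - [0.06, [0.017, 0.0552, 0.006], 0.064]
    - [0.06, [0.017, 0.0552, 0.006], 0.064]
    - [0.06, [0.017, 0.0552, 0.006], 0.064]
    - [0.06, [0.017, 0.0552, 0.006], 0.064]
    - [0.06, [0.017, 0.0552, 0.006], 0.064]
    - [0.06, [0.017, 0.0552, 0.006], 0.064]
    - [0.06, [0.017, 0.0552, 0.006], 0.064]
    - [0.06, [0.017, 0.0552, 0.006], 0.064]
    - [0.06, [0.017, 0.0552, 0.006], 0.064]
    - [0.06, [0.017, 0.0552, 0.006], 0.064]
  force: 40

```text
clock: 3.05
position: [0.3786, 0.0179, 0.309]
ee_rot: [-0.343, 0.343, -0.618, 0.619]
contact_force: [-0.1, -1.0, -0.1]
width: 0.0603
```

Emit:
jog_arm:
  targets:
    - [0.06, [0.017, 0.0552, 0], 0.064]
    - [0.06, [0.017, 0.0552, 0], 0.064]
    - [0.06, [0.017, 0.0552, 0], 0.064]
    - [0.06, [0.017, 0.0552, 0], 0.064]
    - [0.06, [0, 0, 0], 0]
    - [0.06, [0, 0, 0], 0]

```text
clock: 3.8
position: [0.446, 0.2365, 0.308]
ee_rot: [-0.418, 0.419, -0.57, 0.57]
contact_force: [-1.3, 0.5, -0.0]
width: 0.0599
```

```bash
cat > st.py <<'E'
from h import *
from scipy.spatial.transform import Rotation as R
np.set_printoptions(precision=4,suppress=True)
def st():
    s=manip.get_state();q=s['ee_rot'];M=R.from_quat(np.r_[q[1:],q[0]]).as_matrix()
    print('t',s['clock'],'pos',s['position'],'jaw ang',np.degrees(np.arctan2(M[1,2],M[0,2])),'F',s['contact_force'],'M',s['moment'],'w',s['width'],'q',s['qpos'])
    return s
E
python3 -c "
from st import *
st()
im,d=get_image('top');save('top1.png',im[150:330,120:360])"
```

```text
t 3.8 pos [0.446  0.2365 0.308 ] jaw ang -17.39303541907763 F [-1.3396  0.5257 -0.0081] M [-0.0051  0.0669 -0.0203] w 0.05990858208814274 q [ 0.3503  0.1405  1.5367 -0.0008  1.4656  0.6539]
```

Emit:
jog_arm:
  targets:
    - [0.06, [0, 0, -0.04], 0]
    - [0.06, [0, 0, -0.03], 0]
    - [0.06, [0, 0, -0.02], 0]
    - [0.06, [0, 0, -0.02], 0]
    - [0.06, [0, 0, 0], 0]
    - [0.06, [0, 0, 0], 0]

```text
clock: 4.6
position: [0.4469, 0.2362, 0.1994]
ee_rot: [-0.419, 0.418, -0.57, 0.57]
contact_force: [-0.5, -0.2, 0.5]
width: 0.0599
```

```bash
python3 -c "
from st import *
st()
im,d=get_image('side');save('side2.png',cv2.resize(im[180:380,130:330],(700,700)))"
```

```text
t 4.6 pos [0.4469 0.2362 0.1994] jaw ang -17.500031688380734 F [-0.5042 -0.2215  0.5181] M [ 0.0052 -0.0001 -0.0131] w 0.059851620711938926 q [ 0.3486  0.2048  1.7302 -0.0002  1.2048  0.6541]
```

View pics/side2.png

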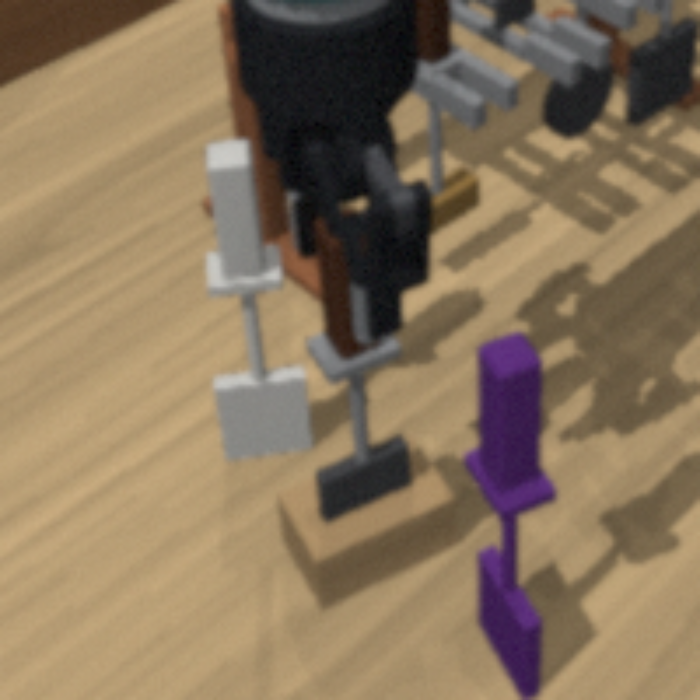

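The side view shows the fingers straddling the brown handle, with the dark blade in the block below (crop 355,270). Closing.

Emit:
jog_arm:
  targets:
    - [0.02, [0, 0, 0], 0]
    - [0.015, [0, 0, 0], 0]
    - [0.01, [0, 0, 0], 0]
    - [0.01, [0, 0, 0], 0]
    - [0.01, [0, 0, 0], 0]
    - [0.01, [0, 0, 0], 0]
  force: 60

```text
clock: 5.4
position: [0.4469, 0.2371, 0.199]
ee_rot: [-0.419, 0.418, -0.57, 0.57]
contact_force: [-0.2, -0.2, 5.1]
width: 0.0215
```

```bash
python3 -c "
from st import *
st()"
```

```text
t 5.4 pos [0.4469 0.2371 0.199 ] jaw ang -17.40708272894847 F [-0.2015 -0.1522  5.0799] M [-0.0365 -0.0865  0.0107] w 0.021539515732555622 q [ 0.3502  0.2059  1.7299 -0.0001  1.2041  0.6541]
```

Emit:
jog_arm:
  targets:
    - [0.01, [0, 0, 0.005], 0]
    - [0.01, [0, 0, 0.01], 0]
    - [0.01, [0, 0, 0.015], 0]
    - [0.01, [0, 0, 0.02], 0]
    - [0.01, [0, 0, 0.02], 0]
    - [0.01, [0, 0, 0.02], 0]
    - [0.01, [0, 0, 0], 0]
    - [0.01, [0, 0, 0], 0]

```text
clock: 6.4
position: [0.4456, 0.2367, 0.2878]
ee_rot: [0.418, -0.419, 0.57, -0.57]
contact_force: [0.1, -0.8, -2.3]
width: 0.0211
```

```bash
python3 -c "
from st import *
st()
im,d=get_image('side');save('side3.png',cv2.resize(im[120:400,130:350],(550,700))[:600]);np.save('s3.npy',d)
S=cloud('side',d)"
```

```text
t 6.4 pos [0.4456 0.2367 0.2878] jaw ang -17.418881488661196 F [ 0.1391 -0.8095 -2.3083] M [-0.022  -0.0271  0.0151] w 0.02105636723689897 q [0.3502 0.149  1.5757 0.0003 1.4187 0.6541]
```

View pics/side3.png

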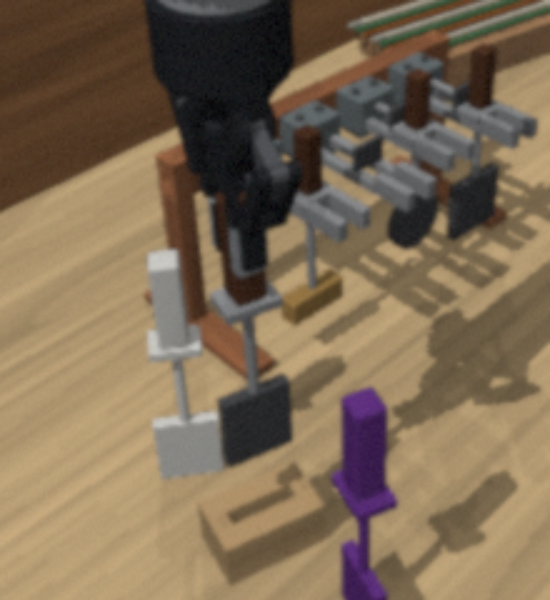

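The paddle is out of the slot and held upright (crop 245,300), weighing about 2.3 N. I'm carrying it to a spot in front of the hook, aligned with it.

Emit:
jog_arm:
  targets:
    - [0.01, [0.0028, -0.03, 0], 0.03]
    - [0.01, [0.0028, -0.045, 0], 0.045]
    - [0.01, [0.0028, -0.047, 0], 0.05]
    - [0.01, [0.0028, -0.047, 0], 0.05]
    - [0.01, [0.0028, -0.045, 0], 0.04]
    - [0.01, [0.0029, -0.03, 0], 0.03]
    - [0.01, [0, 0, -0.02], 0]
    - [0.01, [0, 0, -0.02], 0]
    - [0.01, [0, 0, 0], 0]
    - [0.01, [0, 0, 0], 0]

```text
clock: 7.7
position: [0.4634, -0.0071, 0.2485]
ee_rot: [-0.485, 0.485, -0.514, 0.514]
contact_force: [-0.7, 0.7, -2.3]
width: 0.0216
```

```bash
python3 -c "
from st import *
st()
O=np.array([.6222,-.0162]);y=np.radians(-3.4);Rm=np.array([[np.cos(y),-np.sin(y)],[np.sin(y),np.cos(y)]])
print('bracket xy',(manip.get_state()['position'][:2]-O)@Rm)
im,d=get_image('side');save('side4.png',cv2.resize(im[90:300,180:390],(600,600)));np.save('s4.npy',d);S=cloud('side',d)
im2,d2=get_image('top');save('top4.png',cv2.resize(im2[130:290,200:420],(800,582)));np.save('t4.npy',d2)
"
```

```text
t 7.7 pos [ 0.4634 -0.0071  0.2485] jaw ang -3.369552257528379 F [-0.7172  0.6533 -2.3046] M [ 0.0003 -0.0365  0.0061] w 0.02162653256990663 q [-0.1656  0.1065  1.725   0.0001  1.31   -0.1068]
bracket xy [-0.159  -0.0003]
```

View pics/side4.png

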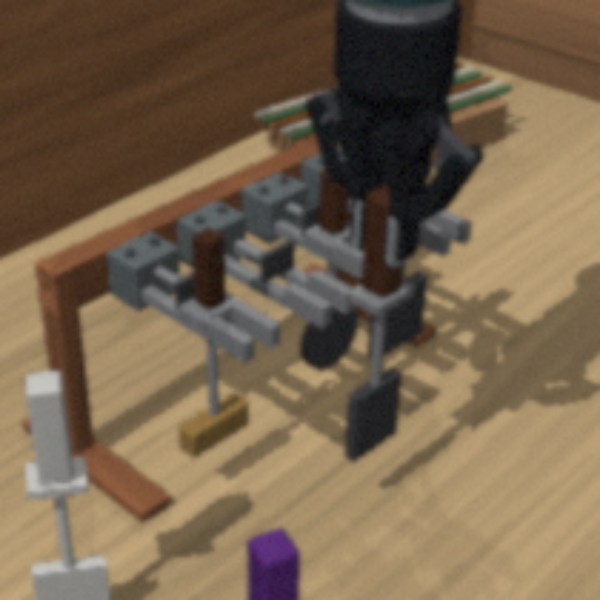

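View pics/top4.png

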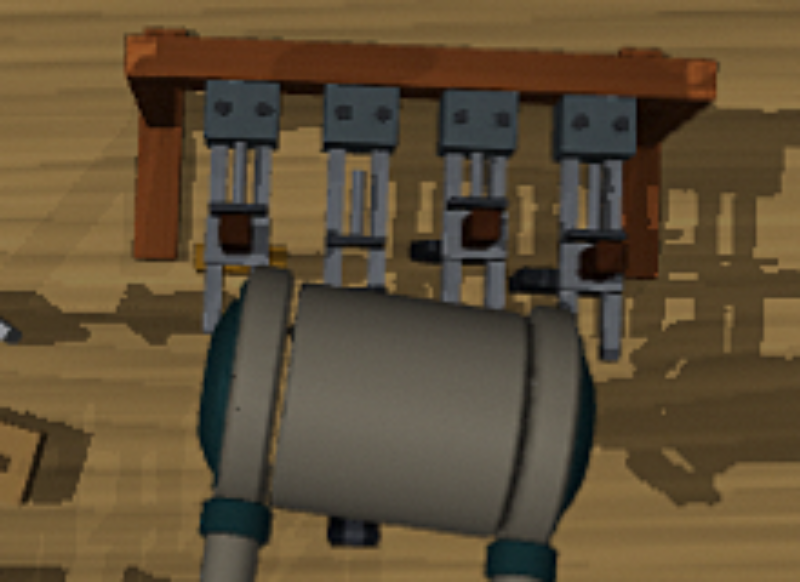

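Side view: the paddle hangs upright in front of the empty hook, with its guard at crop (375,295) and its rod at (377,345). The arm hides it from the top camera. I'll measure it against the hook from the side camera's depth.

```bash
python3 -c "
from st import *
O=np.array([.6222,-.0162]);y=np.radians(-3.4);Rm=np.array([[np.cos(y),-np.sin(y)],[np.sin(y),np.cos(y)]])
S=cloud('side',np.load('s4.npy')).copy();S[...,:2]=(S[...,:2]-O)@Rm
P=S.reshape(-1,3);P=P[(abs(P[:,0]+.16)<.04)&(abs(P[:,1])<.045)&(P[:,2]>.03)&(P[:,2]<.25)]
for z in np.arange(.04,.25,.01):
    Q=P[(P[:,2]>=z)&(P[:,2]<z+.01)]
    if len(Q)>2: print(round(z,3),len(Q),'x',np.percentile(Q[:,0],[3,50,97]),'y',np.percentile(Q[:,1],[3,50,97]))
P=S.reshape(-1,3);P=P[(P[:,0]>-.125)&(P[:,0]<-.085)&(abs(P[:,1])<.03)&(P[:,2]>.168)&(P[:,2]<.18)]
print('prongs',np.percentile(P,[2,98],axis=0))
"
```

```text
0.06 58 x [-0.1647 -0.1635 -0.1565] y [-0.0224  0.0066  0.0264]
0.07 62 x [-0.1652 -0.1636 -0.1569] y [-0.0225  0.006   0.0255]
0.08 65 x [-0.1653 -0.1636 -0.1577] y [-0.0207  0.0045  0.0262]
0.09 65 x [-0.1651 -0.1637 -0.1557] y [-0.0232  0.0063  0.0256]
0.1 71 x [-0.1653 -0.1636 -0.1559] y [-0.0215  0.0079  0.0259]
0.11 93 x [-0.1652 -0.1628 -0.1549] y [-0.0219  0.0059  0.0258]
0.12 41 x [-0.1648 -0.1613 -0.1557] y [-0.0186  0.0022  0.0242]
0.13 13 x [-0.1628 -0.1613 -0.1588] y [-0.0007  0.0018  0.005 ]
0.14 14 x [-0.164  -0.1618 -0.1588] y [-0.      0.0025  0.0044]
0.15 19 x [-0.1633 -0.1611 -0.1202] y [-0.0054  0.0026  0.0077]
0.16 20 x [-0.1629 -0.1593 -0.1202] y [-0.0038  0.0033  0.0149]
0.17 19 x [-0.1637 -0.1615 -0.1205] y [-0.0018  0.0034  0.017 ]
0.18 6 x [-0.1637 -0.1623 -0.1588] y [-0.0018  0.0024  0.0034]
0.19 48 x [-0.1735 -0.1718 -0.1486] y [-0.0154  0.016   0.02  ]
0.2 117 x [-0.1733 -0.1669 -0.1474] y [-0.0158  0.0106  0.0193]
0.21 60 x [-0.1709 -0.1675 -0.1512] y [-0.008   0.0096  0.0118]
0.22 57 x [-0.171  -0.1639 -0.1515] y [-0.0066  0.0099  0.0119]
0.23 61 x [-0.1807 -0.1627 -0.1427] y [0.0039 0.0106 0.0128]
0.24 105 x [-0.1833 -0.1663 -0.1369] y [-0.0019  0.0103  0.0134]
prongs [[-0.1205 -0.0183  0.1683]
 [-0.0862  0.0183  0.1764]]
```

Aligned to within about 1 mm in y and upright. I'm lowering the guard to about 5 mm above the prongs and sliding it in.

Emit:
jog_arm:
  targets:
    - [0.01, [0, 0, -0.0145], 0]
    - [0.01, [0, 0, 0], 0]
    - [0.01, [0.012, -0.0007, 0], 0]
    - [0.01, [0.012, -0.0007, 0], 0]
    - [0.01, [0.012, -0.0007, 0], 0]
    - [0.01, [0.012, -0.0007, 0], 0]
    - [0.01, [0.012, -0.0008, 0], 0]
    - [0.01, [0, 0, 0], 0]

```text
clock: 8.8
position: [0.5244, -0.0109, 0.2336]
ee_rot: [-0.485, 0.485, -0.514, 0.515]
contact_force: [0.1, -0.6, -2.8]
width: 0.0208
```

```bash
cat >> st.py <<'E'
O=np.array([.6222,-.0162]);y=np.radians(-3.4);Rm=np.array([[np.cos(y),-np.sin(y)],[np.sin(y),np.cos(y)]])
def br():
    s=st();print('bracket xy',(s['position'][:2]-O)@Rm,'Fb',s['contact_force'][:2]@Rm)
E
python3 -c "
from st import *
br()
im,d=get_image('side');save('side5.png',cv2.resize(im[110:270,220:380],(600,600)))"
```

```text
t 8.8 pos [ 0.5244 -0.0109  0.2336] jaw ang -3.379714751924481 F [ 0.0802 -0.5527 -2.842 ] M [-0.0091 -0.0031 -0.002 ] w 0.020846170220737516 q [-0.1535  0.2088  1.6349 -0.      1.2975 -0.0945]
bracket xy [-0.0979 -0.0005] Fb [ 0.1128 -0.547 ]
```

View pics/side5.png

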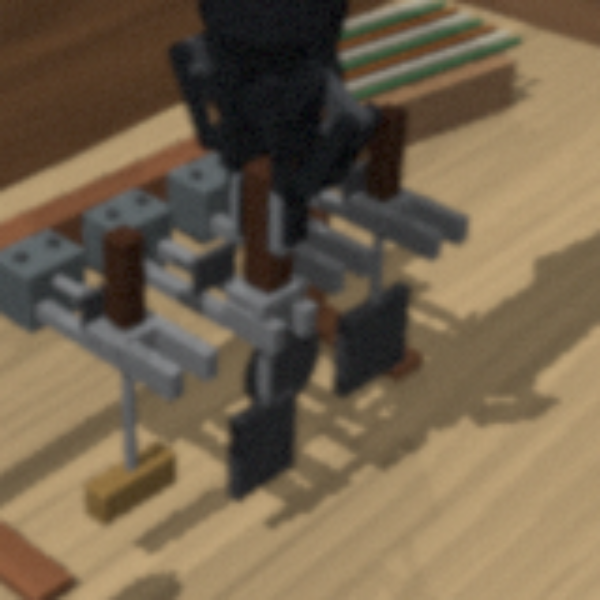

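The rod is between the prongs (crop 270,340). I'm moving to just short of the tongue, then feeling for it in small steps.

Emit:
jog_arm:
  targets:
    - [0.01, [0.01, -0.0006, 0], 0]
    - [0.01, [0.008, -0.0005, 0], 0]
    - [0.01, [0.003, -0.0002, 0], 0]
    - [0.01, [0, 0, 0], 0]

```text
clock: 9.35
position: [0.5444, -0.0121, 0.2337]
ee_rot: [0.485, -0.485, 0.515, -0.514]
contact_force: [-0.6, 0.3, -2.8]
width: 0.0209
```

```bash
python3 -c "
from st import *
br()"
```

```text
t 9.35 pos [ 0.5444 -0.0121  0.2337] jaw ang -3.3805073438891187 F [-0.5844  0.2573 -2.8451] M [0.0112 0.0034 0.0164] w 0.02090236330491904 q [-0.15    0.239   1.5937 -0.      1.3091 -0.091 ]
bracket xy [-0.0779 -0.0005] Fb [-0.5986  0.2222]
```

Emit:
jog_arm:
  targets:
    - [0.01, [0.003, -0.0002, 0], 0]
    - [0.01, [0, 0, 0], 0]

```text
clock: 9.6
position: [0.5474, -0.0123, 0.2339]
ee_rot: [-0.485, 0.485, -0.514, 0.515]
contact_force: [1.1, -0.6, -3.6]
width: 0.0213
```

Emit:
jog_arm:
  targets:
    - [0.01, [0.003, -0.0002, 0], 0]
    - [0.01, [0, 0, 0], 0]

```text
clock: 9.85
position: [0.5504, -0.0125, 0.2338]
ee_rot: [-0.485, 0.485, -0.515, 0.515]
contact_force: [-0.0, 0.2, -4.8]
width: 0.0213
```

Emit:
jog_arm:
  targets:
    - [0.01, [0.002, -0.0001, 0], 0]
    - [0.01, [0, 0, 0], 0]

```text
clock: 10.1
position: [0.5516, -0.0125, 0.2337]
ee_rot: [0.485, -0.485, 0.515, -0.514]
contact_force: [-2.6, -0.3, -2.0]
width: 0.0216
```

Emit:
jog_arm:
  targets:
    - [0.01, [0.002, -0.0001, 0], 0]
    - [0.01, [0, 0, 0], 0]

```text
clock: 10.35
position: [0.5538, -0.0126, 0.2337]
ee_rot: [0.485, -0.485, 0.515, -0.514]
contact_force: [-3.6, 0.5, -1.7]
width: 0.0214
```

```bash
python3 -c "
from st import *
br()"
```

```text
t 10.35 pos [ 0.5538 -0.0126  0.2337] jaw ang -3.3798157960807904 F [-3.6476  0.4545 -1.7291] M [ 0.0546  0.6776 -0.0211] w 0.021370120742611822 q [-0.1483  0.2536  1.5735 -0.0002  1.3157 -0.0893]
bracket xy [-0.0685 -0.0005] Fb [-3.6681  0.2374]
```

The tongue was met at x ≈ 0.5505, with the guard's back at about -58 mm in the bracket frame, as the vision showed. I'm pushing it back to about 8 mm compression.

Emit:
jog_arm:
  targets:
    - [0.01, [0.002, -0.0001, 0], 0]
    - [0.01, [0.0025, -0.0002, 0], 0]
    - [0.01, [0, 0, 0], 0]
    - [0.01, [0, 0, 0], 0]

```text
clock: 10.85
position: [0.5583, -0.0129, 0.2337]
ee_rot: [0.485, -0.485, 0.515, -0.514]
contact_force: [-5.7, 0.1, -1.8]
width: 0.021
```

```bash
python3 -c "
from st import *
br()
im,d=get_image('side');save('side6.png',cv2.resize(im[110:230,220:340],(600,600)))
br()"
```

```text
t 10.85 pos [ 0.5583 -0.0129  0.2337] jaw ang -3.3786571924070277 F [-5.665   0.1014 -1.7695] M [-0.0848  0.994  -0.0232] w 0.020980350289579557 q [-0.1477  0.2602  1.5641 -0.0001  1.3185 -0.0887]
bracket xy [-0.064  -0.0005] Fb [-5.661  -0.2347]
t 10.9 pos [ 0.5582 -0.0129  0.2337] jaw ang -3.376652852081362 F [-4.674  -0.1188 -1.3211] M [-0.0082  0.9951 -0.0413] w 0.02073672299428169 q [-0.1477  0.2602  1.5642 -0.0002  1.3185 -0.0887]
bracket xy [-0.0641 -0.0005] Fb [-4.6587 -0.3957]
```

View pics/side6.png

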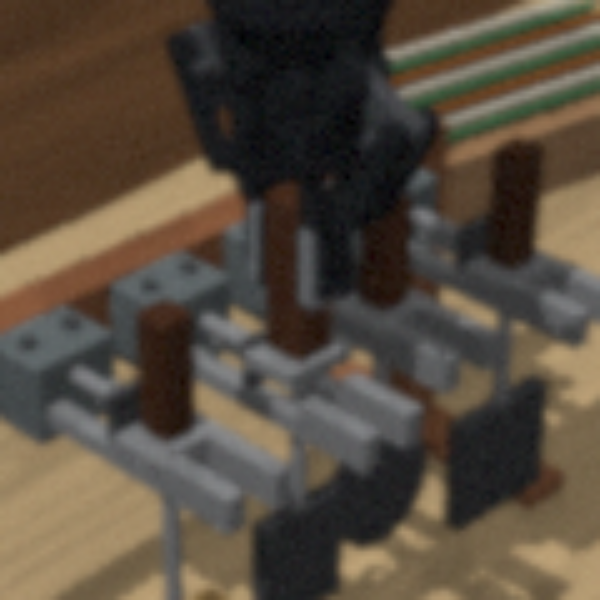

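Force is about 5.2 N, so roughly 8 mm compression and the guard should clear the wall. Lowering.

Emit:
jog_arm:
  targets:
    - [0.01, [0, 0, -0.002], 0]
    - [0.01, [0, 0, -0.002], 0]
    - [0.01, [0, 0, 0], 0]

```text
clock: 11.28
position: [0.5581, -0.0128, 0.2295]
ee_rot: [0.485, -0.485, 0.515, -0.514]
contact_force: [-5.9, 0.7, -2.2]
width: 0.0212
```

Emit:
jog_arm:
  targets:
    - [0.01, [0, 0, -0.0015], 0]
    - [0.01, [0, 0, -0.0015], 0]
    - [0.01, [0, 0, 0], 0]

```text
clock: 11.65
position: [0.5582, -0.0128, 0.2266]
ee_rot: [0.485, -0.485, 0.515, -0.514]
contact_force: [-4.9, 0.8, -1.3]
width: 0.0212
```

```bash
python3 -c "
from st import *
br()"
```

```text
t 11.65 pos [ 0.5582 -0.0128  0.2266] jaw ang -3.3776987885367165 F [-4.9204  0.8059 -1.337 ] M [0.0041 1.0419 0.0193] w 0.021162107317618507 q [-0.1476  0.2646  1.576   0.0001  1.3023 -0.0887]
bracket xy [-0.0641 -0.0004] Fb [-4.9595  0.5127]
```

Emit:
jog_arm:
  targets:
    - [0.01, [0, 0, -0.0015], 0]
    - [0.01, [0, 0, -0.0015], 0]
    - [0.01, [0, 0, 0], 0]

```text
clock: 12.02
position: [0.5582, -0.0128, 0.2236]
ee_rot: [0.485, -0.485, 0.515, -0.514]
contact_force: [-4.8, -0.8, -1.7]
width: 0.0216
```

Emit:
jog_arm:
  targets:
    - [0.01, [0, 0, -0.001], 0]
    - [0.01, [0, 0, -0.001], 0]
    - [0.01, [0, 0, 0], 0]

```text
clock: 12.4
position: [0.5582, -0.0128, 0.2217]
ee_rot: [0.485, -0.485, 0.515, -0.514]
contact_force: [-5.8, -0.2, -1.8]
width: 0.0212
```

Emit:
jog_arm:
  targets:
    - [0.01, [0, 0, -0.001], 0]
    - [0.01, [0, 0, 0], 0]

```text
clock: 12.65
position: [0.5583, -0.0128, 0.2207]
ee_rot: [0.485, -0.485, 0.515, -0.514]
contact_force: [-4.4, 0.7, -0.7]
width: 0.021
```

Emit:
jog_arm:
  targets:
    - [0.01, [0, 0, -0.001], 0]
    - [0.01, [0, 0, 0], 0]

```text
clock: 12.9
position: [0.5584, -0.0128, 0.22]
ee_rot: [0.485, -0.485, 0.515, -0.514]
contact_force: [-5.4, 0.7, 0.1]
width: 0.0214
```

```bash
python3 -c "
from st import *
br()
im,d=get_image('side');save('side7.png',cv2.resize(im[130:230,230:330],(600,600),interpolation=cv2.INTER_CUBIC))
br()"
```

```text
t 12.9 pos [ 0.5584 -0.0128  0.22  ] jaw ang -3.376703570130135 F [-5.3501  0.7285  0.1118] M [ 0.0649  1.013  -0.0129] w 0.02135284494521948 q [-0.1476  0.2689  1.5869  0.0001  1.2865 -0.0887]
bracket xy [-0.0639 -0.0004] Fb [-5.3839  0.4099]
t 12.95 pos [ 0.5584 -0.0128  0.22  ] jaw ang -3.378289029398165 F [-5.1993  0.5094  0.5717] M [ 0.0752  1.0867 -0.04  ] w 0.02145048468656711 q [-0.1476  0.2689  1.5869  0.0001  1.2865 -0.0887]
bracket xy [-0.0639 -0.0004] Fb [-5.2204  0.2001]
```

View pics/side7.png

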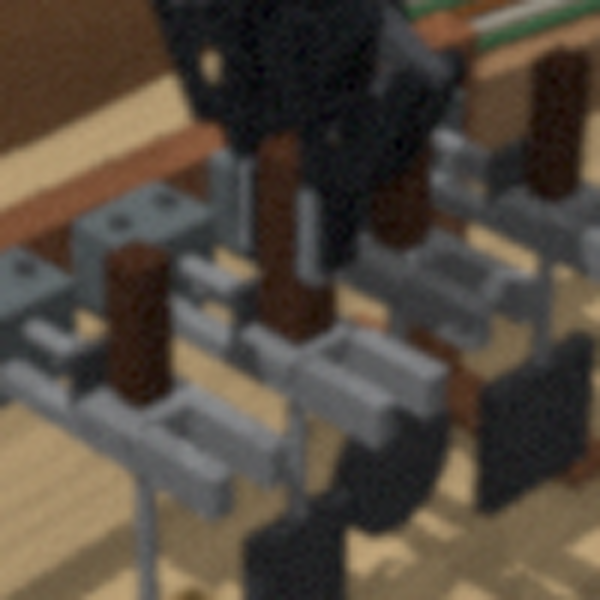

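The guard sits down in the dip between the wall and the tongue (crop 290,345), like its neighbours. Fz is rising, so I'm pressing on until it's clearly on the floor.

Emit:
jog_arm:
  targets:
    - [0.01, [0, 0, -0.001], 0]
    - [0.01, [0, 0, 0], 0]

```text
clock: 13.2
position: [0.5584, -0.0128, 0.22]
ee_rot: [0.485, -0.485, 0.515, -0.514]
contact_force: [-7.3, 0.6, 4.6]
width: 0.0212
```

Emit:
jog_arm:
  targets:
    - [0.01, [0, 0, -0.0005], 0]
    - [0.01, [0, 0, 0], 0]

```text
clock: 13.45
position: [0.5584, -0.0128, 0.22]
ee_rot: [-0.485, 0.485, -0.514, 0.515]
contact_force: [-7.1, 0.7, 7.3]
width: 0.0215
```

The floor is reached: z stuck at 0.220 while the downward force grew to 7 N. I'm easing the guard 2 mm forward against the wall, then releasing.

Emit:
jog_arm:
  targets:
    - [0.01, [-0.001, 0.0001, 0.0005], 0]
    - [0.01, [-0.001, 0, 0.0005], 0]
    - [0.01, [0, 0, 0], 0]

```text
clock: 13.82
position: [0.5576, -0.0128, 0.22]
ee_rot: [-0.486, 0.484, -0.514, 0.515]
contact_force: [-2.8, 0.2, 4.2]
width: 0.0215
```

```bash
python3 -c "
from st import *
br()"
```

```text
t 13.825 pos [ 0.5576 -0.0128  0.22  ] jaw ang -3.380351129262169 F [-2.7691  0.2169  4.2011] M [0.1101 0.6161 0.0234] w 0.02151666357102452 q [-0.1479  0.2662  1.5908  0.0005  1.2822 -0.0891]
bracket xy [-0.0647 -0.0004] Fb [-2.7771  0.0522]
```

Emit:
jog_arm:
  targets:
    - [0.026, [0, 0, 0], 0]
    - [0.032, [0, 0, 0], 0]
    - [0.038, [0, 0, 0], 0]
    - [0.038, [0, 0, 0], 0]
    - [0.038, [0, 0, 0], 0]

```text
clock: 14.45
position: [0.5569, -0.0129, 0.2193]
ee_rot: [-0.485, 0.485, -0.514, 0.515]
contact_force: [0.8, -0.1, 0.6]
width: 0.0382
```

```bash
python3 -c "
from st import *
br()
im,d=get_image('side');save('side8.png',cv2.resize(im[130:230,230:330],(600,600),interpolation=cv2.INTER_CUBIC))"
```

```text
t 14.45 pos [ 0.5569 -0.0129  0.2193] jaw ang -3.3824427384159677 F [ 0.7555 -0.1125  0.5538] M [-0.0079 -0.0486 -0.004 ] w 0.03823264615248493 q [-0.1481  0.2667  1.5919  0.      1.2827 -0.089 ]
bracket xy [-0.0654 -0.0006] Fb [ 0.7609 -0.0675]
```

View pics/side8.png

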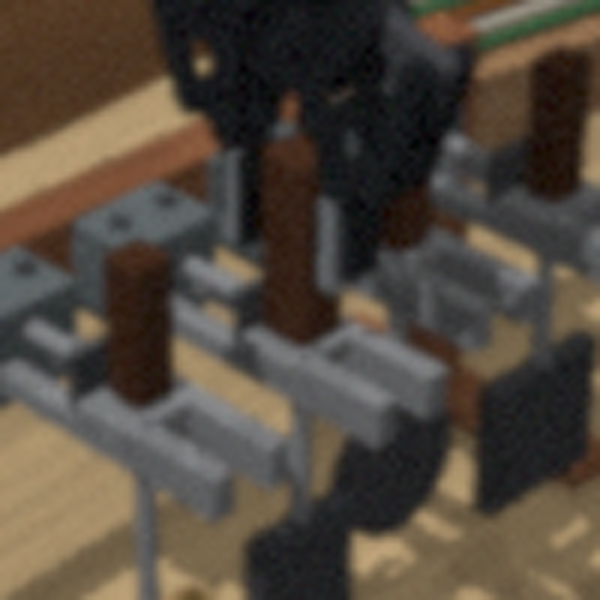

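The fingers are free (force about 0) and the paddle is upright in the dip. Retreating straight up, then back.

Emit:
jog_arm:
  targets:
    - [0.038, [0, 0, 0.008], 0]
    - [0.038, [0, 0, 0.015], 0]
    - [0.038, [0, 0, 0.02], 0]
    - [0.038, [0, 0, 0.03], 0]
    - [0.038, [0, 0, 0.04], 0]
    - [0.038, [-0.04, 0, 0.02], 0]
    - [0.038, [-0.05, 0, 0], 0]
    - [0.038, [-0.05, 0, 0], 0]
    - [0.038, [-0.05, 0, 0], 0]
    - [0.038, [0, 0, 0], 0]

```text
clock: 15.75
position: [0.3637, -0.0124, 0.3541]
ee_rot: [-0.485, 0.484, -0.514, 0.516]
contact_force: [0.8, -0.5, -0.1]
width: 0.0379
```

Emit:
jog_arm:
  targets:
    - [0.038, [-0.02, -0.05, 0], 0]
    - [0.038, [-0.02, -0.05, 0], 0]
    - [0.038, [0, -0.05, 0], 0]
    - [0.038, [0, -0.05, 0], 0]
    - [0.038, [0, 0, 0], 0]
    - [0.038, [0, 0, 0], 0]

```text
clock: 16.5
position: [0.3272, -0.213, 0.3526]
ee_rot: [-0.485, 0.485, -0.515, 0.515]
contact_force: [0.4, 0.6, -0.4]
width: 0.0381
```

```bash
python3 -c "
from st import *
br()
im,d=get_image('side');save('side9.png',cv2.resize(im[110:250,190:376],(800,602)[:2],interpolation=cv2.INTER_CUBIC)[:600])
im2,d2=get_image('top');save('top9.png',cv2.resize(im2[135:235,230:400],(800,470),interpolation=cv2.INTER_CUBIC))
for nm,dd in (('side',d),('top',d2)):
    C=cloud(nm,dd).copy();C0=cloud(nm,np.load(nm+'0.npy')).copy()
    for c in(C,C0): c[...,:2]=(c[...,:2]-O)@Rm
    P=C.reshape(-1,3)
    for lab,zz in (('handle top',(.235,.262)),('handle',(.185,.262)),('rod',(.11,.15)),('blade',(.035,.085))):
        Q=P[(abs(P[:,0]+.066)<.025)&(abs(P[:,1])<.035)&(P[:,2]>zz[0])&(P[:,2]<zz[1])]
        if len(Q)>3: print(nm,lab,len(Q),np.percentile(Q,[3,50,97],axis=0).round(4).tolist())
    for y0,n in((.07,'bar'),(-.07,'disc'),(-.14,'wide')):
        for c in(C0,C):
            P2=c.reshape(-1,3);Q=P2[(abs(P2[:,1]-y0)<.02)&(P2[:,0]<-.02)&(P2[:,0]>-.11)&(P2[:,2]>.2)&(P2[:,2]<.25)]
            if len(Q): print(nm,n,len(Q),np.percentile(Q,[3,50,97],axis=0).round(4).tolist())
"
```

```text
t 16.5 pos [ 0.3272 -0.213   0.3526] jaw ang -3.415615257181221 F [ 0.4172  0.6409 -0.3569] M [0.0158 0.0162 0.046 ] w 0.038058056001782185 q [-0.7563 -0.0575  1.64    0.0007  1.5591 -0.6967]
bracket xy [-0.2828 -0.2139] Fb [0.3784 0.6646]
side handle top 128 [[-0.0777, -0.0075, 0.2357], [-0.0714, 0.0053, 0.2459], [-0.0564, 0.0116, 0.2501]]
side handle 430 [[-0.0778, -0.0081, 0.187], [-0.0732, 0.009, 0.2199], [-0.0531, 0.0124, 0.2495]]
side rod 48 [[-0.0706, -0.0024, 0.1125], [-0.0682, 0.0019, 0.1264], [-0.0644, 0.0051, 0.1423]]
side blade 295 [[-0.0725, -0.0233, 0.0369], [-0.0704, 0.0046, 0.0616], [-0.0646, 0.0254, 0.0837]]
side bar 190 [[-0.0669, 0.0621, 0.2014], [-0.0637, 0.0749, 0.2191], [-0.0493, 0.0791, 0.2323]]
side bar 193 [[-0.0669, 0.0619, 0.2012], [-0.0632, 0.0746, 0.2188], [-0.0496, 0.0787, 0.2324]]
side disc 134 [[-0.0582, -0.0766, 0.2013], [-0.053, -0.0643, 0.2176], [-0.0409, -0.0605, 0.2286]]
side disc 138 [[-0.0581, -0.0779, 0.2004], [-0.053, -0.0639, 0.2169], [-0.0411, -0.0602, 0.2287]]
side wide 156 [[-0.0736, -0.1477, 0.201], [-0.0687, -0.1336, 0.2203], [-0.0567, -
[... 277 characters left out ...]
0.2485], [-0.0481, 0.0109, 0.2527]]
top blade 15 [[-0.0715, -0.013, 0.0354], [-0.0712, 0.0012, 0.0534], [-0.071, 0.0227, 0.0814]]
top bar 89 [[-0.0659, 0.0604, 0.2105], [-0.058, 0.0686, 0.2324], [-0.0496, 0.0768, 0.2362]]
top bar 88 [[-0.0661, 0.0604, 0.2094], [-0.058, 0.0686, 0.2324], [-0.0496, 0.0768, 0.2355]]
top disc 97 [[-0.0571, -0.0793, 0.2039], [-0.0496, -0.0706, 0.2279], [-0.0396, -0.0631, 0.2319]]
top disc 96 [[-0.057, -0.0793, 0.2045], [-0.0497, -0.0706, 0.2277], [-0.0393, -0.0629, 0.2312]]
top wide 107 [[-0.073, -0.1479, 0.2037], [-0.0658, -0.1379, 0.2334], [-0.0558, -0.1314, 0.2375]]
top wide 107 [[-0.073, -0.1477, 0.2027], [-0.0658, -0.1378, 0.2339], [-0.0558, -0.1315, 0.2369]]
```

View pics/side9.png

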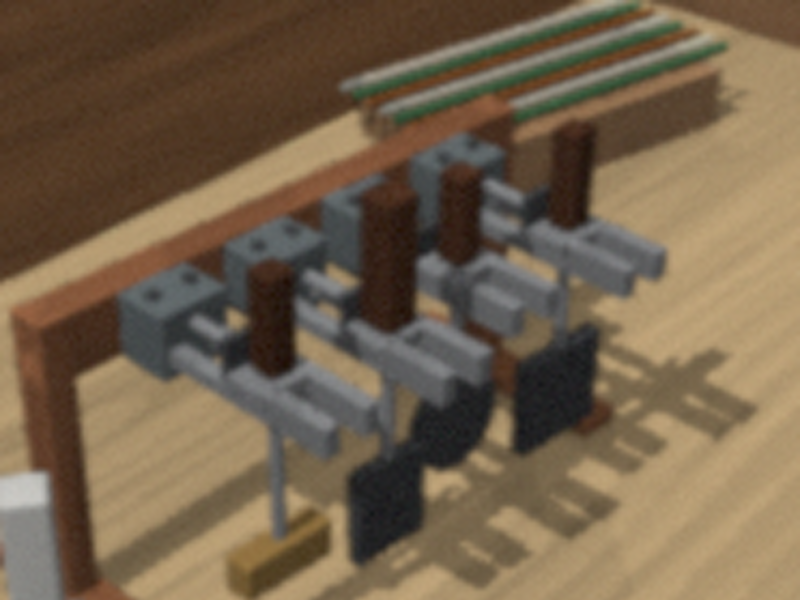

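View pics/top9.png

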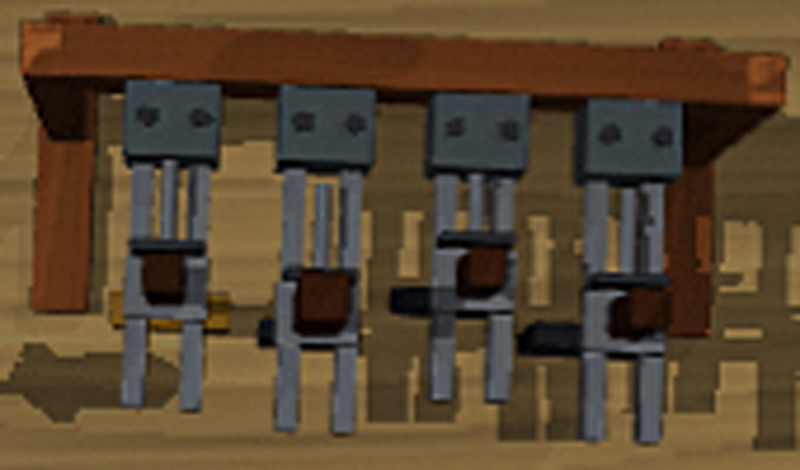

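The paddle's guard is down in the dip in front of the tongue (side crop 400,340; top crop 322,300). Its handle top is at 0.2495 m, against 0.249 m expected when home. It's upright and the neighbours are unmoved.

```bash
python3 -c "
from rig import sign_off
print(sign_off())"
```

```text
the job is handed in; nothing more can be done
None
```

The graphite paddle now hangs upright on the empty hook, second from the left, held by the tongue. I handed the job in at about 16.5 s of the 53 s allowed.

- **Drawing and carrying:** I drew it out of its block, brought it in from the front and slid its rod between the prongs.
- **Feeling for the hook:** I met the tongue with the guard's back about 58 mm in front of the bracket face, so this hook stands about 10 mm further out than its mean. I pushed the tongue back about 8 mm, at roughly 5 N.
- **Lowering:** I lowered the guard until it stopped on the dip's floor. The highest force read was about 10 N in all (7 N back, 7 N down). I then eased it forward and let go.

**Last checks:**
- The handle top is at 0.2495 m (top camera), against 0.249 m expected when fully home.
- Handle, rod and blade line up upright to within a few mm.
- The three neighbouring tools are where they were, to within about 1 mm.
- The gripper is clear of everything and reads no contact.

**Disagreements:** the two cameras differed by 1–2 mm on where the prongs' centre lies, and I used the mean. When I eased the guard 2 mm forward before letting go, it moved only about 0.8 mm. After release it came to rest about where the vision placed the wall. No check failed.

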